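# Roll a handle rail into the drilling cradle

## Robot

A 6-joint arm with a two-finger parallel gripper is mounted at the origin on the work surface. World frame = base frame: x ahead of the robot, y to its left, z up, the work surface at z = 0. Lengths are in m, angles in rad, forces in N, time in s.
With the tool pointing down it reaches from about 0.325 to 0.9 m from the base axis. Payload 6.1 kg.
Tool frame: the origin (TCP) lies midway between the tips of the shut fingers; the grasp point (between the pads) lies 19 mm behind it; z points along the fingers, y is the line along which they close (so a half turn about z gives the same grasp; the last joint's range is limited). The gripper opens to 85 mm and grips with 20 to 120 N. Pads are 22 mm wide; open, the fingers measure 114 mm over their backs; the gripper's body (76 mm by 85 mm) begins 54 mm behind the grasp point. The pads swing forward as they close: fully open they stand 13 mm farther back than shut.
Start: joints at [-1.466, 0.22, 1.526, -0, 1.395, -0.126], TCP at [0.143, -0.608, 0.231] pointing down, gripper open.
Joint ranges: [-2.98, 2.98], [-0.91, 2.08], [0.09, 2.57], [-1.24, 4.39], [0.2, 2.65], [-2.68, 2.68]. Speed limits (rad/s): [2.57, 2.57, 3.01, 3.14, 3.14, 3.14].

## Interface

Orientations are given as a unit quaternion [x, y, z, w].
In Python, from cell import monitor, snapshot, camera_params, workorder gives the robot as it stands.
- The arm moves only by the tool step_arm, never from a script. Its argument "targets" is a list of rows, each a list of 7 numbers: the shift along the tool's x, y, z in m, then the turn, a rotation vector about the tool's x, y, z in degrees, then the finger opening in m, from 0 to 0.0854. In form: [[x, y, z, ax, ay, az, jaw], ...]. A call has 1 to 8 rows; each row is the pose to reach, as a shift and turn from the pose commanded when the call began, along the tool's axes at that moment; what a row does not reach only later rows make up. A row lasts 1/12 s, in which the tool goes at most 41.7 mm and 7.16 degrees, less where a joint would pass 70% of its speed; a pose out of reach is approached as far as the arm can. A call with a gripper value outside its range is refused whole. The fingers move at their own pace and stop on an object; "squeeze" is the grip in N (left out, the last holds). Time passes only in rows, so rows that repeat a pose let the fingers close. It gives the time, the measured TCP pose, the force, the opening and the grip force at its end, in the units of the state.
- monitor.sense(): the state, without advancing time (a new reading comes with each control period).
- snapshot(name): name is "side" or "top" or "wrist"; returns the picture (384x512x3 uint8, blue, green, red); there is no depth.
- camera_params(name): a dict with "fx", "fy", "cx", "cy" (pixels), "eye" and "attitude" of the camera in the world; the wrist camera has in their place "tool_from_camera" (4x4, takes a point from camera to tool coordinates, whose origin is the TCP and whose axes are the flange's). Camera axes: x right, y down, z forward; pixel columns grow to the right and rows downward; lengths in m; the calibration is good to about 2 mm. A picture is of the moment at which its call begins: read the wrist's pose just before it. camera_params takes no time and is no camera call.
- workorder.hand_in(): hands the job in; it is judged then, once.
The state is a dict: "time": time; "joint_pos": joint angles; "joint_vel": joint speeds; "joint_torque": joint torques, N m; "position": TCP position; "ee_rot": TCP orientation; "contact_force": force on the tool from outside, world axes, zero at the start; "ft_torque": the same for the moment, N m; "opening": finger opening in m; "grasp_force": force on a finger pad.
Only numpy, scipy, OpenCV 4.12 (cv2) and the standard library are available. Lean on these libraries where they do the work, as an engineer would, in place of code of your own. Each camera call takes 0.05 s, during which the arm holds its last target. There are 200 camera calls.

## Task

Roll the loose round handle rail along the bench by pushing on its side, over the bevelled edge of the wooden V-cradle and down into its groove, and slide it along the groove by pushing on its near end until its far end is butted up against the stop block. Only push the rail, never lift or carry it, and leave the other things on the bench where they are.

Things in the scene. Friction and masses are not known exactly. Their poses are not given: they have to be found in the camera images.
- rail_center (a point): Midpoint, on the axis, of the loose handle rail: solid round bar of lacquered red-brown wood, 40 mm thick, 200 mm long, 0.15 to 0.27 kg, flat ends with brass bands. Slippery (friction about 0.4). Own x along the rail; y, z turn as it rolls (half a turn = 63 mm). Starts on the bench, 160 to 270 mm from the groove on the cradle's +y side, within 0.2 rad of parallel. Soon stops when let go.
- cradle: Pale wooden V-cradle fixed to the bench, 300 mm long (x) by 150 mm wide (y). Origin: middle of its underside, at bench height; x along the groove, away from the robot towards the stop block; z up. From each long edge (y = +/-75 mm) a bevel rises from bench height to 12 mm at y = +/-22 mm, then a level land leads to the groove's lips at y = +/-15.6 mm. The near (-x) end is open.
- groove (a point): Where the rail's midpoint comes to lie when it is seated in the groove and butted against the stop: 30 mm along +x from the cradle's origin, y = 0, 26 mm above the bench; axes as the cradle's. The groove is a V of 120 degrees, 3 mm above the bench at its bottom. A rail rolled in square from its starting place ends up 30 to 65 mm short of the stop.
- stop_face (a point): Point on the inner face of the dark wooden stop block that stands across the groove at the cradle's far (+x) end: 130 mm from the cradle's origin, on the seated rail's axis, 26 mm above the bench. The block is 20 mm thick, 80 mm wide, its top 50 mm above the bench.
- stapler: Bystander: a black and grey pneumatic stapler lying on its side, about 220 x 145 x 45 mm, 1 kg, on the cradle's -y side. Origin under its middle.
- tin: Bystander: an upright green tin of stain with a white lid, 64 mm across and 85 mm tall, close to the cradle's -y edge. Origin at the centre of its base.
- screwdriver: Bystander: a red-handled screwdriver about 200 mm long lying beside the cradle's -y edge. Origin under its middle.
- mouldings: Bystander: a bundle of short pale-pink wood mouldings in two layers, 200 x 108 x 42 mm, on the bench behind the rail (on its side away from the cradle). Origin under its middle, x across the strips.
Not all that is in view belongs to the job. What is meant by the part that bears rail_center is not grey, and is the larger of those in its own colour.

How it is judged:
On the way, in this order (a step that is already met when the one before it is completed fails the run):
1. the rail is rolled along the bench through at least half a turn (angle between rail_center's own z axis and vertical above 2.5 rad and height (world z) of rail_center below 0.025 m).
2. the rail lies down in the groove (y of rail_center in the frame of cradle between -0.005 and 0.005 m and z of rail_center in the frame of cradle below 0.03 m and angle between the x axis of rail_center and the x axis of cradle, either way round below 0.05 rad), for 0.2 s.
At the end, for the whole second after the job is handed in: The rail lies at rest in the cradle's groove: its axis within 4 mm of the groove's middle, down on both flanks (axis 22 to 29 mm above the bench), parallel to the groove within 0.04 rad, and its far end within 4 mm of the stop block (y of rail_center in the frame of cradle between -0.004 and 0.004 m and z of rail_center in the frame of cradle between 0.022 and 0.029 m and angle between the x axis of rail_center and the x axis of cradle, either way round below 0.04 rad and x of rail_center in the frame of cradle between 0.026 and 0.034 m and linear speed of rail below 0.01 m/s and angular speed of rail below 0.2 rad/s); the robot touches nothing.
It fails at once if the rail is lifted or carried: its axis over 40 mm above the bench, or over 30 mm while still clear of the cradle (height (world z) of rail_center above 0.04 m or (y of rail_center in the frame of cradle above 0.1 m and height (world z) of rail_center above 0.03 m)).
It fails at once if the rail is tipped up on end by more than 0.25 rad (angle between rail_center's own x axis and vertical below 1.32 rad or angle between rail_center's own x axis and vertical above 1.82 rad).
It fails at once if the stapler, tin, screwdriver or mouldings are moved by more than 20 mm (distance of any of stapler, tin, screwdriver, mouldings from where it was at the start of the episode above 0.02 m).
It also fails if it takes over 51 s, if anything falls off the work surface, if the arm or the gripper's body presses on something with over 40 N, if the wrist force passes 120 N, or if a joint passes its speed limit or range.

## Working session

There is one attempt and no reset: what is moved stays moved. The work goes in short steps, Python scripts to look and compute and a tool call to move; the robot and the scene stay as the last step left them, time stands still between calls to the robot, and variables do not carry over. Pictures are saved under pics/ and viewed, at most 10 in all, crops included, and the job is handed in when it is done.

Besides the shell and the picture viewer there is one more tool, called after "Request:" as name(argument=value, ...), one argument or row to a line, values as JSON. step_arm: Moves the arm, as the interface text tells. Its arguments: {"type":"object","properties":{"targets":{"type":"array"},"squeeze":{"type":"number"}},"required":["targets"]}

```bash
mkdir -p pics; ls
python3 - <<'E'
from cell import monitor, snapshot, camera_params
import cv2
for n in ("side","top"):
    cv2.imwrite(f"pics/{n}0.png",snapshot(n)); print(n,camera_params(n))
print(camera_params("wrist")); print(monitor.sense())
E
```

```text
pics
side {'fx': 419.6911886950021, 'fy': 419.6911886950021, 'cx': 255.99035870684062, 'cy': 189.87531735321963, 'eye': array([0.11786422, 0.91335009, 0.79564189]), 'attitude': array([-0.18332993,  0.87362604, -0.43909174,  0.10181415])}
top {'fx': 460.6370989895513, 'fy': 460.6370989895513, 'cx': 251.37731023149246, 'cy': 185.7776953292627, 'eye': array([ 0.31155891, -0.01484474,  1.46672448]), 'attitude': array([ 0.71346918, -0.69559008,  0.05855056, -0.06072893])}
{'fx': 292.2429900617762, 'fy': 292.2429900617762, 'cx': 253.74929089369144, 'cy': 197.23499929131773, 'tool_from_camera': array([[ 8.36864236e-04, -9.56617064e-01, -2.91347030e-01,
         7.39622688e-02],
       [ 9.99999607e-01,  7.14842053e-04,  5.25262952e-04,
        -1.04326140e-03],
       [-2.94208394e-04, -2.91347355e-01,  9.56617286e-01,
        -1.42923858e-01],
       [ 0.00000000e+00,  0.00000000e+00,  0.00000000e+00,
         1.00000000e+00]])}
{'time': 0.1, 'joint_pos': array([-1.46614016e+00,  2.21144992e-01,  1.52754114e+00, -5.32450803e-06,
        1.39471430e+00, -1.26086927e-01]), 'joint_vel': array([ 0.00103367, -0.00236805, -0.00081836, -0.00102693, -0.00134607,
       -0.00146333]), 'joint_torque': array([ 1.17043401e-03, -4.98243499e+01, -3.90546298e+01, -6.73279305e-05,
        5.75011654e-03, -1.18139290e-06]), 'position': array([ 0.14288066, -0.60786396,  0.23028653]), 'ee_rot': array([ 9.93351622e-01,  1.15116194e-01,  7.06484341e-06, -9.03868166e-04]), 'contact_force': array([ 0.0388821 , -0.46022717, -0.13800506]), 'ft_torque': array([0.00924942, 0.05820004, 0.01367156]), 'grasp_force': 0.0, 'opening': 0.08530715333717258}
```

View pics/side0.png

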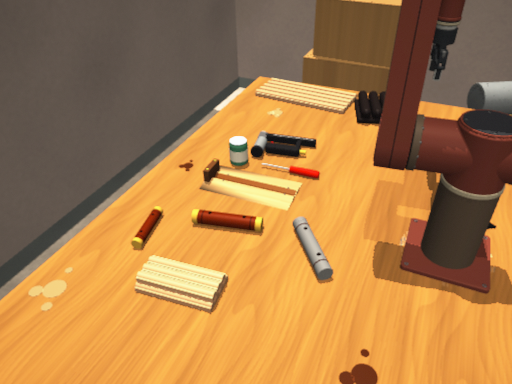

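View pics/top0.png

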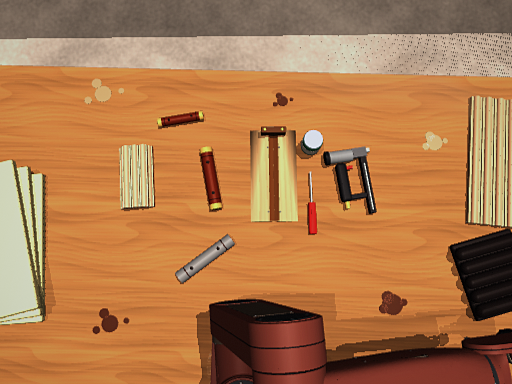

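The side view shows the red-brown rail at about (228,220), the cradle with its stop at (211,170), a smaller red-brown decoy at (147,226) and a grey one at (312,246). The top view shows the rail from (207,148) to (215,209) and the cradle from about (250,130) to (297,221), with its stop at (273,131).

```bash
cat > h.py <<'E'
import numpy as np, cv2
from scipy.spatial.transform import Rotation as R
from cell import monitor, snapshot, camera_params
def cam(n):
    p=camera_params(n); K=np.array([[p['fx'],0,p['cx']],[0,p['fy'],p['cy']],[0,0,1]])
    if n=='wrist':
        s=monitor.sense(); T=np.eye(4); T[:3,:3]=R.from_quat(s['ee_rot']).as_matrix(); T[:3,3]=s['position']
        C=T@p['tool_from_camera']; return K,C[:3,:3],C[:3,3]
    return K,R.from_quat(p['attitude']).as_matrix(),np.array(p['eye'])
def px2w(c,uv,z):
    K,M,e=c; d=M@np.linalg.solve(K,[uv[0],uv[1],1.]); return e+d*(z-e[2])/d[2]
def w2px(c,P):
    K,M,e=c; q=K@(M.T@(np.array(P)-e)); return q[:2]/q[2]
def tri(c1,a,c2,b):
    r=[]
    P=[c[0]@np.c_[c[1].T,-c[1].T@c[2]] for c in (c1,c2)]
    X=cv2.triangulatePoints(P[0],P[1],np.array(a,float).reshape(2,1),np.array(b,float).reshape(2,1)); return (X[:3]/X[3]).ravel()
E
python3 - <<'E'
from h import *
t,s=cam('top'),cam('side')
print("rail ends tri",tri(t,(207,149),s,(196,218)),tri(t,(215,208),s,(260,224)))
for uv in ((207,148),(215,209)): print("rail",px2w(t,uv,.03))
for uv in ((250,130),(297,130),(251,221),(297,221)): print("cr",px2w(t,uv,0))
for uv in ((262,131),(285,131)): print("stop",px2w(t,uv,.05))
a=cv2.imread('pics/top0.png'); cv2.imwrite('pics/topc.png',cv2.resize(a[100:245,110:385],None,fx=2.9,fy=2.9,interpolation=cv2.INTER_CUBIC)[:600,:800])
E
```

```text
rail ends tri [0.67523223 0.139294   0.00841972] [0.48331268 0.10553447 0.02297999]
rail [0.67580617 0.13823776 0.03      ]
rail [0.47969191 0.10494564 0.03      ]
cr [0.74802248 0.00218664 0.        ]
cr [ 0.75192443 -0.15276534  0.        ]
cr [ 0.44765336 -0.00880168  0.        ]
cr [ 0.45137343 -0.15541273  0.        ]
stop [ 0.73080814 -0.0366815   0.05      ]
stop [ 0.73265197 -0.10989645  0.05      ]
```

View pics/topc.png

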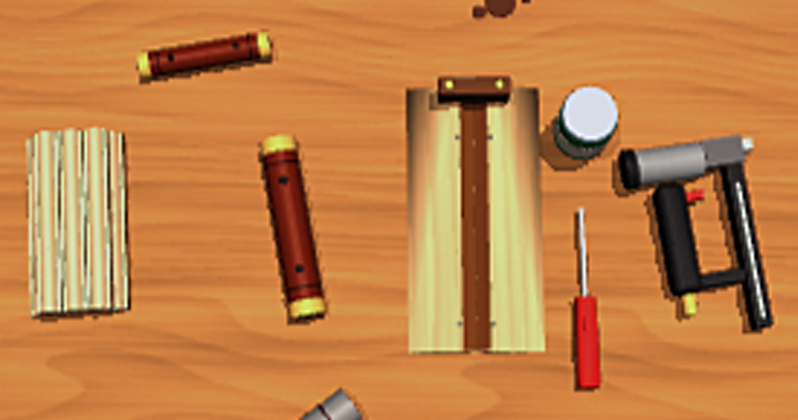

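The crop shows the cradle corners at (407,88), (538,88), (408,352) and (545,352), the groove centreline from (475,105) to (477,350), and the rail ends at (278,137) and (307,318). I'll move behind the rail and take one closer look from there.

```bash
cat >> h.py <<'E'
def move(x,y,z,deg):
    """print shift/turn (tool axes, deg) from present pose to TCP x,y,z, tool down, tool-x heading deg"""
    s=monitor.sense(); A=R.from_quat(s['ee_rot']); B=R.from_euler('z',deg,degrees=True)*R.from_euler('x',np.pi)
    d=A.inv().apply(np.array([x,y,z])-s['position']); r=(A.inv()*B).as_rotvec(degrees=True)
    print('move',np.round(d,4),np.round(r,2),'t',round(s['time'],2),'F',np.round(s['contact_force'],1))
E
python3 - <<'E'
from h import *
t=cam('top')
f=lambda u,v:(110+u/2.9,100+v/2.9)
for p in ((407,88),(538,88),(408,352),(545,352)): print(px2w(t,f(*p),0))
print('groove',px2w(t,f(475,105),.003),px2w(t,f(477,350),.003))
print('rail',px2w(t,f(278,137),.03),px2w(t,f(307,318),.03))
move(.575,.2,.25,99)
E
```

```text
[0.7468736  0.00101925 0.        ]
[ 0.75062345 -0.14788839  0.        ]
[ 0.44641772 -0.00784359  0.        ]
[ 0.45023777 -0.15839009  0.        ]
groove [ 0.72799247 -0.07649858  0.003     ] [ 0.45025911 -0.08349172  0.003     ]
rail [0.6782177  0.14199418 0.03      ] [0.47769494 0.10216236 0.03      ]
move [ 0.6054 -0.6877 -0.0183] [-7.000e-02 -9.000e-02 -8.578e+01] t 0.1 F [ 0.  -0.5 -0.1]
```

Request:
step_arm(
  targets=[
    [0.605,-0.688,-0.018,0,0,-86,0.085],
    [0.605,-0.688,-0.018,0,0,-86,0.085],
    [0.605,-0.688,-0.018,0,0,-86,0.085],
    [0.605,-0.688,-0.018,0,0,-86,0.085],
    [0.605,-0.688,-0.018,0,0,-86,0.085],
    [0.605,-0.688,-0.018,0,0,-86,0.085],
    [0.605,-0.688,-0.018,0,0,-86,0.085],
    [0.605,-0.688,-0.018,0,0,-86,0.085],
  ],
)

```text
time: 0.77
position: [0.3002, -0.3124, 0.2375]
ee_rot: [0.815, 0.58, 0.0, -0.0]
contact_force: [-0.1, 0.4, -0.2]
opening: 0.0846
grasp_force: 0.0
```

```bash
python3 -c "
from h import *
move(.575,.2,.25,99)"
```

```text
move [ 0.5742  0.0914 -0.0123] [-1.000e-02 -2.000e-02 -2.816e+01] t 0.77 F [-0.1  0.4 -0.2]
```

Request:
step_arm(
  targets=[
    [0.574,0.091,-0.012,0,0,-28,0.085],
    [0.574,0.091,-0.012,0,0,-28,0.085],
    [0.574,0.091,-0.012,0,0,-28,0.085],
    [0.574,0.091,-0.012,0,0,-28,0.085],
    [0.574,0.091,-0.012,0,0,-28,0.085],
    [0.574,0.091,-0.012,0,0,-28,0.085],
    [0.574,0.091,-0.012,0,0,-28,0.085],
    [0.574,0.091,-0.012,0,0,-28,0.085],
  ],
)

```text
time: 1.43
position: [0.4593, -0.0193, 0.2447]
ee_rot: [0.653, 0.758, 0.0, 0.0]
contact_force: [0.2, 0.1, -0.3]
opening: 0.0847
grasp_force: 0.0
```

```bash
python3 -c "
from h import *
move(.575,.2,.25,99)"
```

```text
move [ 0.1997  0.147  -0.0053] [ 0.01  0.01 -0.47] t 1.43 F [ 0.2  0.1 -0.3]
```

Request:
step_arm(
  targets=[
    [0.2,0.147,-0.005,0,0,0,0.085],
    [0.2,0.147,-0.005,0,0,0,0.085],
    [0.2,0.147,-0.005,0,0,0,0.085],
    [0.2,0.147,-0.005,0,0,0,0.085],
    [0.2,0.147,-0.005,0,0,0,0.085],
    [0.2,0.147,-0.005,0,0,0,0.085],
    [0.2,0.147,-0.005,0,0,0,0.085],
    [0.2,0.147,-0.005,0,0,0,0.085],
  ],
)

```text
time: 2.1
position: [0.5744, 0.1998, 0.2481]
ee_rot: [0.651, 0.759, -0.001, -0.001]
contact_force: [-0.0, -0.4, 0.3]
opening: 0.0852
grasp_force: 0.0
```

Run:
```python
from h import *
move(.575,.2,.25,99)
s=monitor.sense(); print(list(s['position']),list(s['ee_rot']))
c=cam('wrist'); cv2.imwrite('pics/w1.png',cv2.resize(snapshot('wrist'),None,fx=1.5,fy=1.5,interpolation=cv2.INTER_CUBIC))
np.savez('w1.npz',K=c[0],M=c[1],e=c[2])
```

```text
move [ 0.0001  0.0006 -0.0019] [-0.15  0.01 -0.3 ] t 2.1 F [-0.  -0.4  0.3]
[np.float64(0.574398052614625), np.float64(0.19981688753812987), np.float64(0.248091171455648)] [np.float64(0.6514159909585513), np.float64(0.7587195747305001), np.float64(-0.0010936211488214505), np.float64(-0.0007858988742214294)]
```

View pics/w1.png

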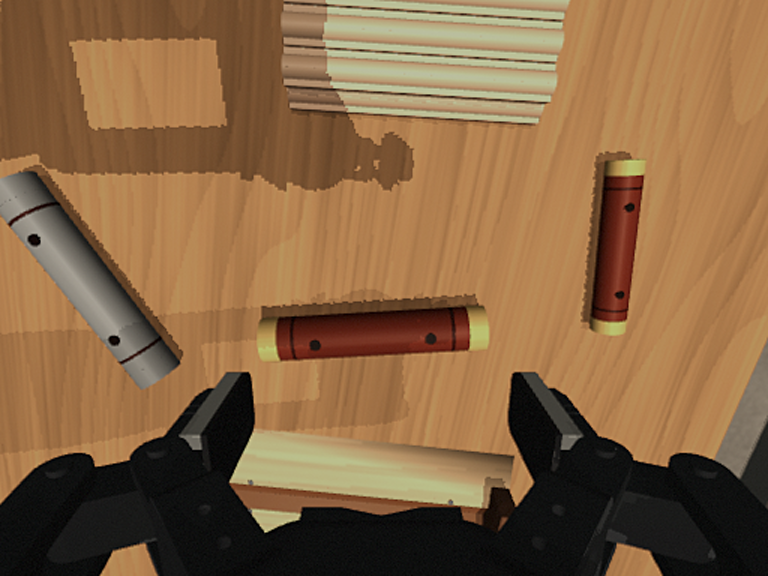

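The wrist view shows the rail with its end centres at about (260,339) and (488,327) in the 1.5x picture. The cradle's +y edge runs from about (262,431) to (513,458).

Run:
```python
from h import *
d=np.load('w1.npz'); c=(d['K'],d['M'],d['e']); t=cam('top')
a=px2w(c,np.array((260,339))/1.5,.02);b=px2w(c,np.array((488,327))/1.5,.02)
print('rail',a,b,(a+b)/2,np.linalg.norm(b-a),np.degrees(np.arctan2(b[1]-a[1],b[0]-a[0])))
p=px2w(c,np.array((262,431))/1.5,0);q=px2w(c,np.array((513,458))/1.5,0)
print('edge',p,q,np.degrees(np.arctan2(q[1]-p[1],q[0]-p[0])))
p=px2w(c,np.array((250,482))/1.5,.012);q=px2w(c,np.array((450,502))/1.5,.012)
print('lip',p,q,np.degrees(np.arctan2(q[1]-p[1],q[0]-p[0])))
f=lambda u,v:(110+u/2.9,100+v/2.9)
w=lambda u,v:np.array((u,v))/1.5
print(tri(t,f(278,137),c,w(487,313)),tri(t,f(307,318),c,w(260,322)))
```

```text
rail [0.47666708 0.10468809 0.02      ] [0.67962033 0.14798745 0.02      ] [0.5781437  0.12633777 0.02      ] 0.20752073771666452 12.043296502667099
edge [ 0.48148084 -0.00637429  0.        ] [0.74458655 0.00148608 0.        ] 1.7112213735555835
lip [ 0.47617606 -0.06089789  0.012     ] [ 0.68649346 -0.05369617  0.012     ] 1.9611641718190391
[ 0.69101835  0.14772356 -0.02350102] [ 4.78045626e-01  1.06859329e-01 -3.88907637e-04]
```

```bash
python3 -c "
from h import *
move(.567,.181,.03,101.5)
move(.567,.181,.003,101.5)"
```

```text
move [-0.0161 -0.0092  0.2185] [-0.13  0.03 -2.88] t 2.15 F [-0.4  0.5  1.2]
move [-0.0161 -0.0091  0.2455] [-0.13  0.03 -2.88] t 2.15 F [-0.4  0.5  1.2]
```

Request:
step_arm(
  targets=[
    [-0.016,-0.009,0.04,0,0,-3,0.085],
    [-0.016,-0.009,0.08,0,0,-3,0.085],
    [-0.016,-0.009,0.12,0,0,-3,0.085],
    [-0.016,-0.009,0.16,0,0,-3,0.085],
    [-0.016,-0.009,0.2,0,0,-3,0.085],
    [-0.016,-0.009,0.225,0,0,-3,0.085],
    [-0.016,-0.009,0.24,0,0,-3,0.085],
    [-0.016,-0.009,0.245,0,0,-3,0.085],
  ],
)

```text
time: 2.82
position: [0.565, 0.1787, 0.0014]
ee_rot: [0.633, 0.774, -0.002, -0.002]
contact_force: [-0.7, 0.7, 0.9]
opening: 0.0853
grasp_force: 0.0
```

```bash
python3 -c "
from h import *
move(.567,.181,.003,101.5)"
```

```text
move [ 0.0019  0.0024 -0.0016] [-0.35  0.01 -0.09] t 2.82 F [-0.7  0.7  0.9]
```

Request:
step_arm(
  targets=[
    [-0.01,0,-0.001,0,0,0,0.085],
    [-0.02,0,-0.001,0,0,0,0.085],
    [-0.026,0,-0.001,0,0,0,0.085],
    [-0.032,0,-0.001,0,0,0,0.085],
    [-0.038,0,-0.001,0,0,0,0.085],
    [-0.044,0,-0.001,0,0,0,0.085],
    [-0.05,0,-0.001,0,0,0,0.085],
    [-0.056,0,-0.001,0,0,0,0.085],
  ],
)

```text
time: 3.48
position: [0.5796, 0.1254, 0.006]
ee_rot: [0.633, 0.775, 0.0, 0.0]
contact_force: [0.3, 0.4, -0.2]
opening: 0.0851
grasp_force: 0.1
```

Request:
step_arm(
  targets=[
    [-0.006,0,0,0,0,1,0.085],
    [-0.012,0,0,0,0,2,0.085],
    [-0.018,0,0,0,0,3,0.085],
    [-0.024,0,0,0,0,4,0.085],
    [-0.03,0,0,0,0,5,0.085],
    [-0.036,0,0,0,0,6,0.085],
    [-0.042,0,0,0,0,7,0.085],
    [-0.048,0,0,0,0,8,0.085],
  ],
)

```text
time: 4.15
position: [0.589, 0.0784, 0.0057]
ee_rot: [0.686, 0.728, -0.0, -0.0]
contact_force: [0.8, 0.2, -1.0]
opening: 0.0844
grasp_force: 0.1
```

Run:
```python
from h import *
move(.56,.08,.003,91.7)
c=cam('wrist'); cv2.imwrite('pics/w2.png',cv2.resize(snapshot('wrist'),None,fx=1.5,fy=1.5,interpolation=cv2.INTER_CUBIC))
np.savez('w2.npz',K=c[0],M=c[1],e=c[2])
a=snapshot('top');cv2.imwrite('pics/top2.png',cv2.resize(a[100:245,110:385],None,fx=2.9,fy=2.9,interpolation=cv2.INTER_CUBIC)[:600,:800])
```

```text
move [ 0.0033 -0.0289  0.0027] [-0.    0.    1.72] t 4.15 F [ 0.8  0.2 -1. ]
```

View pics/w2.png

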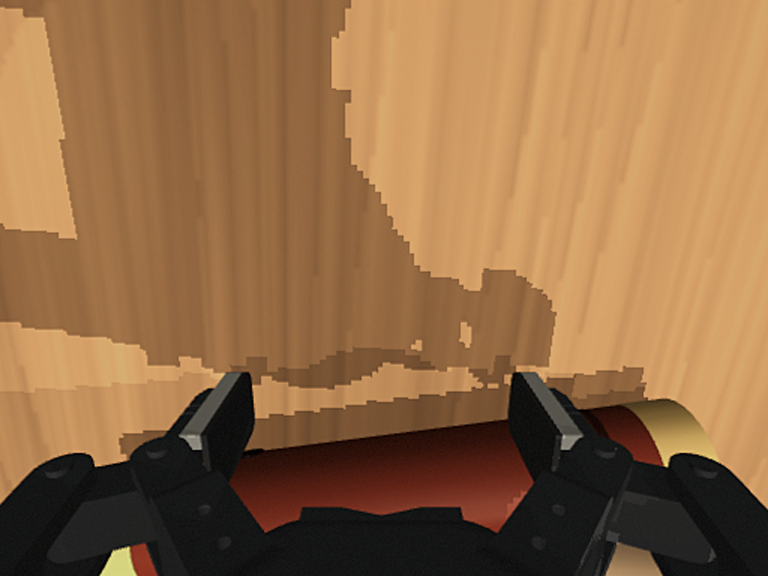

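View pics/top2.png

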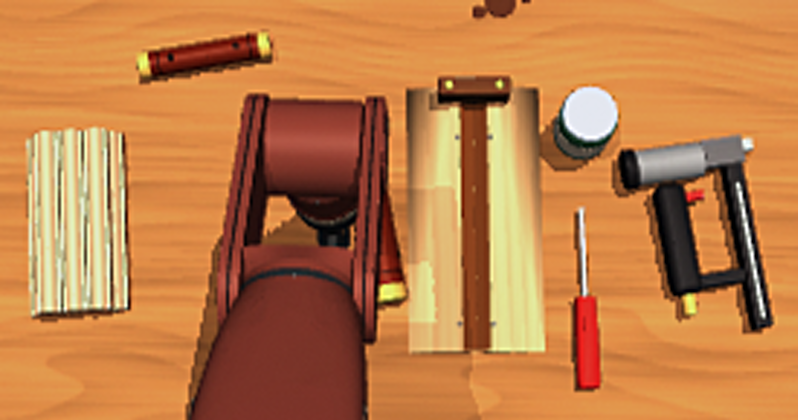

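The wrist view shows the rail's rear edge from (262,450) to (610,405), still yawed and ahead of the fingers at its near end. The top view has the near end at about (392,295), just beside the cradle's edge.

Run:
```python
from h import *
d=np.load('w2.npz'); c=(d['K'],d['M'],d['e']); t=cam('top')
ray=lambda u,v: c[1]@np.linalg.solve(c[0],[u/1.5,v/1.5,1.])
n=np.cross(ray(262,450),ray(610,405)); n/=np.linalg.norm(n)
if n[1]<0:n=-n
# axis plane: n.(p-e) = -0.02 at z=.02  -> line y(x)
for x in (.5,.55,.6,.65,.7):
    print(x,'axis y',c[2][1]+(-.02-n[0]*(x-c[2][0])-n[2]*(.02-c[2][2]))/n[1])
f=lambda u,v:(110+u/2.9,100+v/2.9)
print('near end',px2w(t,f(392,303),.02),px2w(t,f(392,283),.04))
print('far end', px2w(c,np.array((680,400))/1.5,.03))
```

```text
0.5 axis y 0.021454060058810287
0.55 axis y 0.03206069280551567
0.6 axis y 0.04266732555222104
0.65 axis y 0.053273958298926435
0.7 axis y 0.0638805910456318
near end [0.49764829 0.01088879 0.02      ] [0.51680335 0.01113548 0.04      ]
far end [0.67937597 0.08974396 0.03      ]
```

```bash
python3 -c "
from h import *
move(.60,.092,.004,91.7)
move(.632,.092,.004,91.7)
move(.632,.05,.004,91.7)"
```

```text
move [0.0134 0.0116 0.0018] [0.01 0.01 1.71] t 4.25 F [ 0.1  1.3 -0.1]
move [0.0115 0.0435 0.0018] [0.01 0.01 1.71] t 4.25 F [ 0.1  1.3 -0.1]
move [-0.0304  0.041   0.0018] [0.01 0.01 1.71] t 4.25 F [ 0.1  1.3 -0.1]
```

Request:
step_arm(
  targets=[
    [0.013,0.005,0.002,0,0,1.7,0.085],
    [0.014,0.025,0.002,0,0,1.7,0.085],
    [0.012,0.044,0.002,0,0,1.7,0.085],
    [0.006,0.043,0.002,0,0,1.7,0.085],
    [0.0,0.043,0.002,0,0,1.7,0.085],
    [-0.006,0.042,0.002,0,0,1.7,0.085],
    [-0.012,0.042,0.002,0,0,1.7,0.085],
    [-0.018,0.042,0.002,0,0,1.7,0.085],
  ],
)

```text
time: 4.92
position: [0.631, 0.0629, 0.0035]
ee_rot: [0.696, 0.718, -0.0, -0.0]
contact_force: [-0.8, 1.0, 0.2]
opening: 0.085
grasp_force: 0.3
```

Request:
step_arm(
  targets=[
    [-0.006,0,0,0,0,0,0.085],
    [-0.012,0,0,0,0,0,0.085],
    [-0.018,0,0,0,0,0,0.085],
    [-0.024,0,0,0,0,0,0.085],
    [-0.03,0,0,0,0,0,0.085],
    [-0.036,0,0,0,0,0,0.085],
    [-0.036,0,0,0,0,0,0.085],
    [-0.036,0,0,0,0,0,0.085],
  ],
)

```text
time: 5.58
position: [0.633, 0.0272, 0.0036]
ee_rot: [0.696, 0.718, -0.0, -0.0]
contact_force: [0.7, -0.0, -0.6]
opening: 0.085
grasp_force: 0.1
```

Run:
```python
from h import *
move(.632,-.044,.004,91.7)
c=cam('wrist'); w=snapshot('wrist'); np.savez('w3.npz',K=c[0],M=c[1],e=c[2])
a=snapshot('top')[100:245,180:340];b=snapshot('side')[120:260,150:310]
w=cv2.resize(w,(400,300)); g=lambda i:cv2.resize(i,(400,300),interpolation=cv2.INTER_CUBIC)
cv2.imwrite('pics/m3.png',np.vstack([np.hstack([w,g(a)]),np.hstack([g(b),np.zeros_like(w)])]))
```

```text
move [-0.0711 -0.0032 -0.0004] [-0.01 -0.    0.08] t 5.58 F [ 0.7 -0.  -0.6]
```

View pics/m3.png

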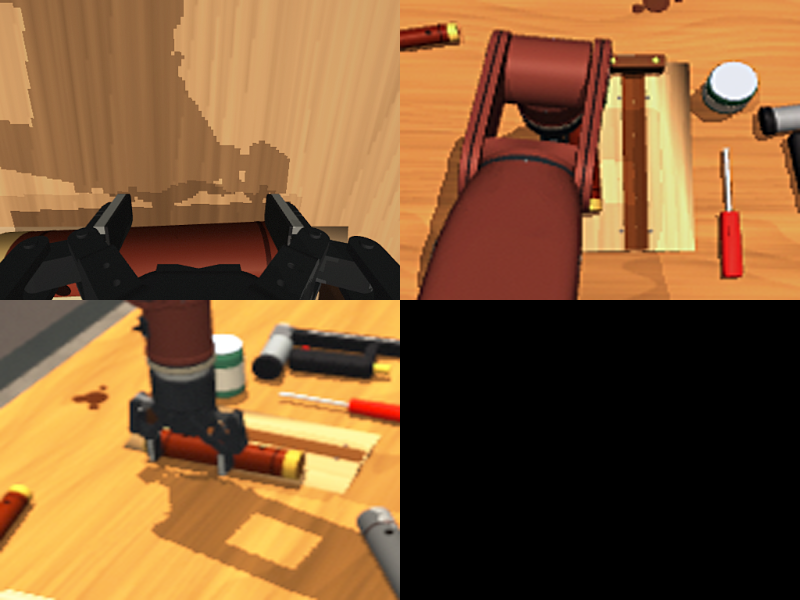

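The rail is now nearly parallel to the cradle and on the foot of the bevel, with its near end at about (595,203) in the top crop. I'll keep pushing it over the bevel.

Request:
step_arm(
  targets=[
    [-0.006,0,-0.002,0,0,0,0.085],
    [-0.012,0,-0.002,0,0,0,0.085],
    [-0.018,0,-0.002,0,0,0,0.085],
    [-0.024,0,-0.002,0,0,0,0.085],
    [-0.03,0,-0.002,0,0,0,0.085],
    [-0.035,0,-0.002,0,0,0,0.085],
    [-0.04,0,-0.002,0,0,0,0.085],
    [-0.044,0,-0.002,0,0,0,0.085],
  ],
)

```text
time: 6.4
position: [0.6345, -0.0171, 0.0057]
ee_rot: [0.696, 0.718, -0.0, 0.0]
contact_force: [0.1, 2.0, 1.0]
opening: 0.0848
grasp_force: 0.8
```

Request:
step_arm(
  targets=[
    [-0.004,0,0,0,0,0,0.085],
    [-0.008,0,0,0,0,0,0.085],
    [-0.012,0,0,0,0,0,0.085],
    [-0.016,0,0,0,0,0,0.085],
    [-0.02,0,0,0,0,0,0.085],
    [-0.023,0,0,0,0,0,0.085],
    [-0.025,0,0,0,0,0,0.085],
    [-0.025,0,0,0,0,0,0.085],
  ],
)

```text
time: 7.07
position: [0.6353, -0.0419, 0.0057]
ee_rot: [0.696, 0.718, -0.0, 0.0]
contact_force: [0.4, 0.4, -0.6]
opening: 0.0849
grasp_force: 0.0
```

Run:
```python
from h import *
move(.632,-.044,.004,91.7)
c=cam('wrist'); w=snapshot('wrist'); np.savez('w4.npz',K=c[0],M=c[1],e=c[2])
a=snapshot('top')[100:245,180:340];b=snapshot('side')[120:260,150:310]
w=cv2.resize(w,(400,300)); g=lambda i:cv2.resize(i,(400,300),interpolation=cv2.INTER_CUBIC)
cv2.imwrite('pics/m4.png',np.vstack([np.hstack([w,g(a)]),np.hstack([g(b),np.zeros_like(w)])]))
```

```text
move [-0.002  -0.0034  0.0017] [0.   0.01 0.09] t 7.07 F [ 0.4  0.4 -0.6]
```

View pics/m4.png

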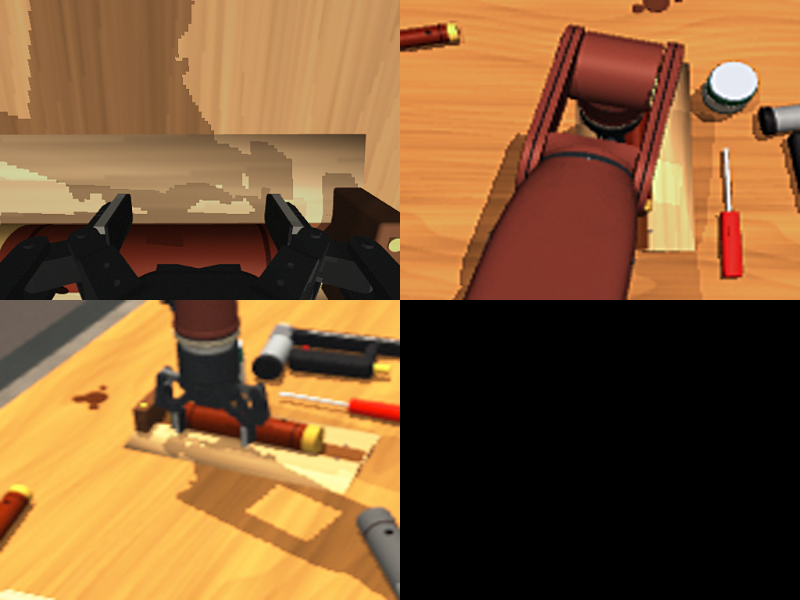

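The rail looks seated along the groove, a little short of the stop. I'll back off, rise, and go to the near end with the fingers shut.

Request:
step_arm(
  targets=[
    [0.008,0,0,0,0,0,0.085],
    [0.015,0,-0.02,0,0,0,0.085],
    [0.015,0,-0.06,0,0,0,0.085],
    [0.015,0,-0.1,0,0,0,0.085],
    [0.0,-0.04,-0.12,0,0,0,0],
    [-0.02,-0.08,-0.12,0,0,0,0],
    [-0.037,-0.12,-0.12,0,0,0,0],
    [-0.037,-0.16,-0.12,0,0,0,0],
  ],
)

```text
time: 7.88
position: [0.4836, -0.0837, 0.1267]
ee_rot: [0.696, 0.718, 0.0, 0.001]
contact_force: [-1.3, 0.0, 0.9]
opening: 0.0379
grasp_force: 0.0
```

Run:
```python
from h import *
move(.445,-.082,.125,91.7)
```

```text
move [ 0.003  -0.0385  0.0016] [0.14 0.1  0.13] t 7.88 F [-1.3  0.   0.9]
```

Request:
step_arm(
  targets=[
    [0.003,-0.03,0,0,0,0,0],
    [0.003,-0.048,0,0,0,0,0],
    [0.003,-0.048,0,0,0,0,0],
    [0.003,-0.048,0,0,0,0,0],
    [0.003,-0.048,0,0,0,0,0],
    [0.003,-0.048,0,0,0,0,0],
  ],
)

```text
time: 8.38
position: [0.4371, -0.081, 0.1262]
ee_rot: [0.696, 0.718, 0.0, 0.001]
contact_force: [-0.4, -0.1, -0.0]
opening: 0.0001
grasp_force: 0.0
```

Run:
```python
from h import *
move(.435,-.082,.02,91.7)
c=cam('wrist'); w=snapshot('wrist'); np.savez('w5.npz',K=c[0],M=c[1],e=c[2])
a=snapshot('top')[110:235,220:330]
w=cv2.resize(w,(400,300)); w=cv2.copyMakeBorder(w,0,300,0,0,cv2.BORDER_CONSTANT)
b=cv2.resize(snapshot('side')[130:230,170:320],(400,267)); w[320:587]=b
cv2.imwrite('pics/m5.png',np.hstack([w,cv2.resize(a,(400,455),interpolation=cv2.INTER_CUBIC).copy() if 0 else cv2.copyMakeBorder(cv2.resize(a,(396,450),interpolation=cv2.INTER_CUBIC),0,150,0,4,cv2.BORDER_CONSTANT)]))
```

```text
move [-0.0009 -0.0023  0.1062] [0.07 0.02 0.15] t 8.38 F [-0.4 -0.1 -0. ]
```

View pics/m5.png

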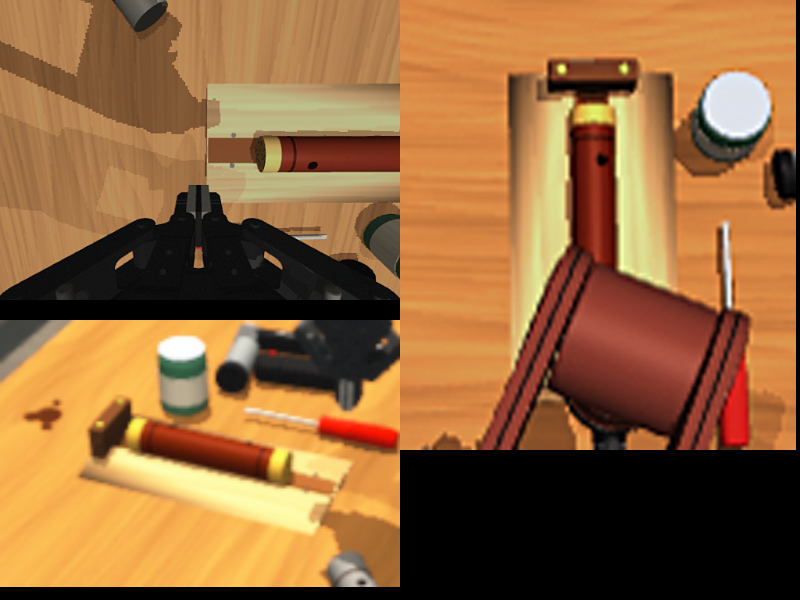

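The rail is seated in the groove. In the wrist view its near end face is at about (262,154), the cradle's open end at column 207, and there is a small gap left at the stop.

Run:
```python
from h import *
d=np.load('w5.npz'); c=(d['K'],d['M'],d['e']); t=cam('top')
k=512/400
print('near end',px2w(c,(262*k,154*1.28),.026),'edge',px2w(c,(206.5*k,85*1.28),0),px2w(c,(206.5*k,187*1.28),0), 'groove', px2w(c,(215*k,151*1.28),.003))
f=lambda u,v:(220+u/3.6,110+v/3.6)
print('far end',px2w(t,f(595-400,104),.046),'stop face',px2w(t,f(593-400,92),.05), px2w(t,f(610-400,92),.026),'rail axis', px2w(t,f(595-400,130),.046))
move(.445,-.080,.017,91.7)
```

```text
near end [ 0.50770724 -0.07751972  0.026     ] edge [ 0.44366503 -0.00613316  0.        ] [ 0.44916395 -0.13186021  0.        ] groove [ 0.45721737 -0.08238117  0.003     ]
far end [ 0.70696539 -0.07602877  0.046     ] stop face [ 0.71674576 -0.07390359  0.05      ] [ 0.72399428 -0.09016435  0.026     ] rail axis [ 0.68329353 -0.07643452  0.046     ]
move [0.0007 0.0085 0.1087] [-0.01 -0.01  0.15] t 8.53 F [ 0.1 -0.2 -0.6]
```

Request:
step_arm(
  targets=[
    [0.001,0.015,0.04,0,0,0,0],
    [0.001,0.026,0.08,0,0,0,0],
    [0.001,0.026,0.1,0,0,0,0],
    [0.001,0.026,0.107,0,0,0,0],
    [0.001,0.03,0.107,0,0,0,0],
    [0.001,0.036,0.107,0,0,0,0],
    [0.001,0.042,0.107,0,0,0,0],
    [0.001,0.048,0.107,0,0,0,0],
  ],
)

```text
time: 9.2
position: [0.4865, -0.0792, 0.0209]
ee_rot: [0.696, 0.718, 0.001, 0.002]
contact_force: [-0.3, 0.1, -0.2]
opening: -0.0004
grasp_force: 0.0
```

Request:
step_arm(
  targets=[
    [0,0.003,0,0,0,0,0],
    [0,0.006,0,0,0,0,0],
    [0,0.009,0,0,0,0,0],
    [0,0.012,0,0,0,0,0],
    [0,0.014,0,0,0,0,0],
    [0,0.016,0,0,0,0,0],
    [0,0.018,0,0,0,0,0],
    [0,0.018,0,0,0,0,0],
  ],
)

```text
time: 9.87
position: [0.5022, -0.078, 0.0187]
ee_rot: [0.696, 0.718, 0.0, 0.0]
contact_force: [0.2, 0.8, -0.2]
opening: -0.0003
grasp_force: 0.0
```

Request:
step_arm(
  targets=[
    [0,0.002,0,0,0,0,0],
    [0,0.004,0,0,0,0,0],
    [0,0.005,0,0,0,0,0],
    [0,0.005,0,0,0,0,0],
  ],
)

```text
time: 10.2
position: [0.5072, -0.0779, 0.0187]
ee_rot: [0.696, 0.718, 0.0, 0.0]
contact_force: [-0.3, -0.7, -0.3]
opening: -0.0001
grasp_force: 0.0
```

Request:
step_arm(
  targets=[
    [0,0.001,0,0,0,0,0],
    [0,0.002,0,0,0,0,0],
    [0,0.003,0,0,0,0,0],
    [0,0.004,0,0,0,0,0],
  ],
)

```text
time: 10.53
position: [0.5109, -0.0777, 0.0187]
ee_rot: [0.696, 0.718, -0.0, -0.0]
contact_force: [-1.0, -0.2, 0.4]
opening: 0.0005
grasp_force: 0.6
```

Request:
step_arm(
  targets=[
    [0,0.001,0,0,0,0,0],
    [0,0.002,0,0,0,0,0],
    [0,0.002,0,0,0,0,0],
  ],
)

```text
time: 10.78
position: [0.5131, -0.0777, 0.0187]
ee_rot: [0.696, 0.718, 0.0, 0.0]
contact_force: [0.2, -0.4, -0.4]
opening: -0.0001
grasp_force: 0.1
```

Request:
step_arm(
  targets=[
    [0,0.001,0,0,0,0,0],
    [0,0.002,0,0,0,0,0],
    [0,0.002,0,0,0,0,0],
  ],
)

```text
time: 11.03
position: [0.5135, -0.0776, 0.0184]
ee_rot: [0.696, 0.718, -0.001, -0.001]
contact_force: [-5.9, -1.1, 3.6]
opening: -0.0001
grasp_force: 3.4
```

Request:
step_arm(
  targets=[
    [0,0.001,0,0,0,0,0],
    [0,0.002,0,0,0,0,0],
    [0,0.002,0,0,0,0,0],
  ],
)

```text
time: 11.28
position: [0.5135, -0.0774, 0.018]
ee_rot: [0.696, 0.718, -0.002, -0.003]
contact_force: [-13.8, -1.7, 8.6]
opening: -0.0002
grasp_force: 6.8
```

The force rose to 14 N with the tool stalled, so the rail is against the stop. I'll back off.

Request:
step_arm(
  targets=[
    [0,-0.003,0,0,0,0,0],
    [0,-0.008,0,0,0,0,0],
    [0,-0.02,0,0,0,0,0],
    [0,-0.04,-0.01,0,0,0,0],
    [0,-0.07,-0.04,0,0,0,0],
    [0,-0.08,-0.08,0,0,0,0],
    [0,-0.08,-0.11,0,0,0,0],
    [0,-0.08,-0.11,0,0,0,0],
  ],
)

```text
time: 11.95
position: [0.4409, -0.0817, 0.1356]
ee_rot: [0.696, 0.718, 0.003, 0.006]
contact_force: [1.6, -1.1, 1.0]
opening: -0.0002
grasp_force: 0.0
```

Run:
```python
from h import *
move(.435,-.082,.12,91.7)
c=cam('wrist'); w=snapshot('wrist'); np.savez('w6.npz',K=c[0],M=c[1],e=c[2])
a=snapshot('top')[110:235,220:330]
w=cv2.resize(w,(400,300)); w=cv2.copyMakeBorder(w,0,300,0,0,cv2.BORDER_CONSTANT)
w[320:587]=cv2.resize(snapshot('side')[130:230,170:320],(400,267))
cv2.imwrite('pics/m6.png',np.hstack([w,cv2.copyMakeBorder(cv2.resize(a,(396,450),interpolation=cv2.INTER_CUBIC),0,150,0,4,cv2.BORDER_CONSTANT)]))
```

```text
move [-0.0001 -0.0061  0.0155] [0.69 0.27 0.1 ] t 11.95 F [ 1.6 -1.1  1. ]
```

View pics/m6.png

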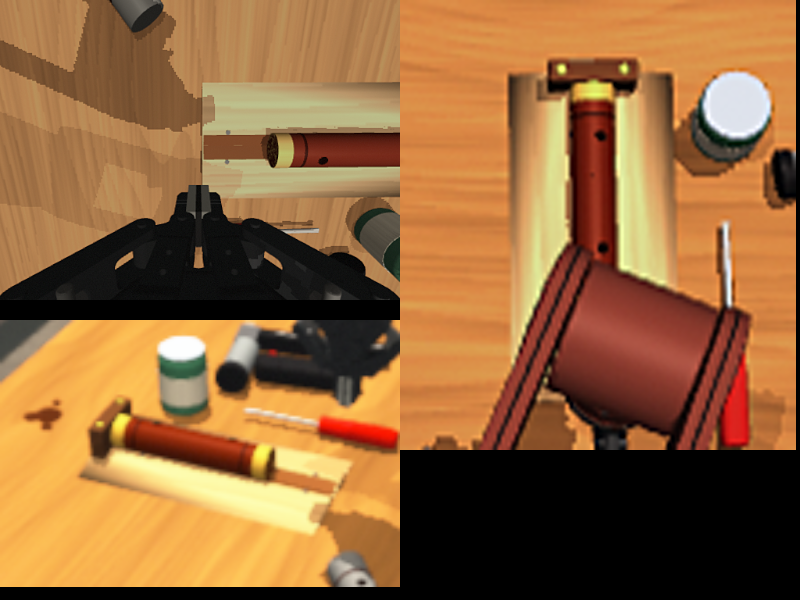

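The rail's far band now meets the stop block, at (593,85) in the top crop. The rail lies straight in the groove, and the bystanders in view have not moved.

```bash
python3 -c "
from cell import workorder; print(workorder.hand_in())"
```

```text
the job is handed in; nothing more can be done
None
```

I rolled the rail into the cradle's groove and slid it until it butted against the stop block, then handed the job in at about 12 s; the hand-in returned no verdict.

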